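# Lean a kernel plate on the light viewer and clamp it home

## Robot

A 6-joint arm with a two-finger parallel gripper is mounted at the origin on the work surface; the furniture and walls round the work are solid. World frame = base frame: x ahead of the robot, y to its left, z up, the work surface at z = 0. Lengths are in m, angles in rad, forces in N, time in s.
With the tool pointing down it reaches from about 0.375 to 0.975 m from the base axis. Payload 3.8 kg.
Tool frame: the origin (TCP) lies midway between the tips of the shut fingers; the grasp point (between the pads) lies 19 mm behind it; z points along the fingers, y is the line along which they close (so a half turn about z gives the same grasp; the last joint's range is limited). The gripper opens to 85 mm and grips with 20 to 120 N. Pads are 22 mm wide; open, the fingers measure 114 mm over their backs; the gripper's body (76 mm by 85 mm) begins 54 mm behind the grasp point. The pads swing forward as they close: fully open they stand 13 mm farther back than shut.
Start: joints at [-1.354, 0.264, 1.604, -0, 1.274, -0.037], TCP at [0.169, -0.653, 0.231] pointing down, gripper open.
Joint ranges: [-2.63, 2.63], [-0.94, 2.18], [0.31, 2.57], [-1.31, 4.45], [0, 2.66], [-2.55, 2.55]. Speed limits (rad/s): [2.57, 2.57, 3.14, 3.14, 3.14, 3.14].

## Interface

Orientations are given as a rotation vector (axis times angle).
In Python, from workcell import status, read_camera, workorder, masks_of gives the robot as it stands.
- The arm moves only by the tool drive_tool, never from a script. Its argument "rows" is a list of rows, each a list of 7 numbers: the turn, a rotation vector about the tool's x, y, z in degrees, then the shift along the tool's x, y, z in m, then the opening, from 0 (shut) to 1 (fully open). In form: [[ax, ay, az, tx, ty, tz, claw], ...]. A call has 1 to 8 rows; each row shifts and turns the commanded pose from where the row before left it, along the tool's axes as they then stand; what a row does not reach is not made up. A row lasts 1/12 s, in which the tool goes at most 41.7 mm and 7.16 degrees, less where a joint would pass 70% of its speed; a pose out of reach is approached as far as the arm can. A call is refused whole if a number of a shift passes 0.0417 or a number of a turn 7.16, either way. A call with a gripper value outside its range is refused whole. The fingers move at their own pace and stop on an object; "force" is the grip in N (left out, the last holds). Time passes only in rows, so rows that do not move let the fingers close. It gives the time, the measured TCP pose, the force, the opening and the grip force at its end, in the units of the state.
- status.read_state(): the state, without advancing time (a new reading comes with each control period).
- read_camera(name): name is "scene" or "top"; returns a dict with "color" (480x640x3 uint8, red, green, blue), "intrinsics" (3x3 intrinsics, pixels), "world_from_camera" (4x4, takes a point from camera to world coordinates). Camera axes: x right, y up, looking along -z (the intrinsics and any distortion apply to the point x, -y, -z); pixel columns grow to the right and rows downward; lengths in m; the calibration is good to about 2 mm. A picture is of the moment at which its call begins. There is no depth.
- workorder.finish_job(): hands the job in; it is judged then, once.
Trained networks look in a picture, given as the dict that the camera call returned (one of the last four; its "shot" number tells which), for a name from the list of things; names that differ only in an ending like _2 or _b are one class to them, and where a whole thing is asked for, a point or a joint stands for the part that bears it (a point fixed in the world has none). Each returns a list of dicts, best first, with "score" (0 to 1); they miss things now and then, are a little off and sometimes report something else, mostly with a low value. They report only what shows in the picture. A call takes as long as a camera call.
- masks_of(picture, name): "mask" (480x640 bool, what is visible of it) and "bbox" ([left, top, right, bottom] in pixels, round what is visible of it).
The state is a dict: "time": time; "q": joint angles; "joint_vel": joint speeds; "joint_torque": joint torques, N m; "tool_pos": TCP position; "tcp_rot": TCP orientation; "wrist_force": force on the tool from outside, world axes, zero at the start; "torque": the same for the moment, N m; "width": opening from 0.0 (shut) to 1.0 (fully open); "grip_force": force on a finger pad.
Only numpy, scipy, OpenCV 4.12 (cv2) and the standard library are available. Lean on these libraries where they do the work, as an engineer would, in place of code of your own. Each camera call takes 0.05 s, during which the arm holds its last target. There are 200 camera calls.

## Task

Set up the blue-topped kernel plate for reading on the light viewer: take it out of the wooden rack, stand it on the viewer's ledge and lean it back flat on the lit panel, kernel side out and blue strip up. Then slide the red-knobbed clamp along the ledge until you feel the plate fully home between the clamp and the fixed stop, without forcing it, and let go. Leave the green-topped plate in the rack and do not disturb the grain jar or the brass weight standing behind.

Things in the scene. Friction and masses are not known exactly. Their poses are not given: they have to be found in the camera images.
- plate_blue: White slab 150 wide (its y), 130 high (z), 10 mm thick (x), about 0.22 kg (varies), blue strip over the top 36 mm; amber kernels cast in its front, which looks along its -x. Origin: centre of its lower edge, mid-thickness; z runs up the slab. Starts upright in a slot of the rack, front roughly towards the robot, lower edge 10 mm above the worktop; take it by the top edge, across the 10 mm.
- plate_green: Bystander: the same slab with a green strip and pale kernels, same frame, in the other slot of the rack.
- rack: Fixed wooden rack, 150 (x) by 112 (y) by 43 mm high. Origin: centre of its underside. Two slots along its y, centred at x = -40 and +40 mm, each 13 mm wide, floor at z = 10 mm, bars up to z = 43 mm. The slots are open at their ends; the plates stick out about 19 mm at either side.
- viewer_bed: Leaning bed of the viewer. Origin: where the ledge meets the lit panel, mid-width, 44 mm above the worktop. y along the ledge, z up the panel (leaning 25 degrees back from vertical), x into the panel. Panel face x = 0, to z = 76 mm; ledge top z = 0; front lip x = -18 to -22, to z = +6 mm. The plate lies in the 18 mm channel between; home, its origin is at x = -5, y = +50, z = 0, axes parallel.
- stop_face (a point): Point on the face of the fixed aluminium stop at the +y end of the ledge: in the bed x = -5, y = +125, z = 22 mm. The stop is 52 mm high; its face looks to -y.
- clamp_jaw (a point): Point on the clamp's aluminium jaw face, which looks to the bed's +y; it lies at x = -5, z = 22 mm in the bed and moves along y with the clamp. The jaw is 14 mm thick, 42 mm high and stands in the channel.
- clamp_knob (a point): Centre of the top of the clamp's red upright knob: 24 mm front to back, 12 mm along the ledge's y, vertical, standing 35 mm clear of its carriage. 40 mm outward (bed -y) of the jaw face, in front of the ledge.
- clamp (a joint): Sliding clamp on the ledge, in m: 0 fully open (jaw face at bed y = -75 mm), growing towards the fixed stop, to 0.058 at most; about 0.050 with the 150 mm plate home. Moving it takes 2 to 3 N alone, up to about 8 N while it pushes the plate; it stays where it is left. It starts at 0 to 0.022, which leaves the plate at least 28 mm to spare.
- jar_1: Bystander: closed jar of grain, 92 mm across, 167 mm high. Origin: centre of its underside.
- viewer: Foot of the fixed grey light viewer: the whole is 290 mm wide (y), 155 mm deep, about 115 mm high. Origin: on the worktop straight below the origin of the bed; x points to the viewer's back, its front looks along -x, roughly to the robot.
- weight_200: Bystander: brass-coloured knobbed balance weight, 38 mm across, 40 mm high. Origin: centre of its underside.

How it is judged:
By the outcome, as a careful person would: the job done as asked, in the order asked, and still so for the second after the job is handed in, with the robot touching nothing.
It also fails if it takes over 51 s, if anything falls off the work surface, if the arm or the gripper's body presses on something with over 40 N, if the wrist force passes 120 N, or if a joint passes its speed limit or range.

## Working session

There is one attempt and no reset: what is moved stays moved. The work goes in short steps, Python scripts to look and compute and a tool call to move; the robot and the scene stay as the last step left them, time stands still between calls to the robot, and variables do not carry over. Pictures are saved under pics/ and viewed, at most 12 in all, crops included, and the job is handed in when it is done.

Besides the shell and the picture viewer there is one more tool, called after ">>>" as name(argument=value, ...) on one line, values as JSON. drive_tool: Moves the arm, as the interface text tells. Its arguments: {"type":"object","properties":{"rows":{"type":"array"},"force":{"type":"number"}},"required":["rows"]}

```bash
mkdir -p pics; ls; python3 - <<'E'
from workcell import status, read_camera, masks_of
import cv2, numpy as np
np.set_printoptions(precision=4,suppress=True)
for n in ["scene","top"]:
    p=read_camera(n); cv2.imwrite(f"pics/{n}0.png",p["color"][:,:,::-1])
    print(n,p["intrinsics"].tolist(),"\n",np.array(p["world_from_camera"]),[k for k in p])
    for t in ["plate_blue","plate_green","rack","viewer","clamp_knob","jar_1","weight_200"]:
        print(t,[(round(m["score"],2),m["bbox"]) for m in masks_of(p,t)[:2]])
print(status.read_state())
E
```

```text
pics
scene [[577.3819946114419, 0.0, 311.55955168812886], [0.0, 577.3819946114419, 237.59981001217187], [0.0, 0.0, 1.0]] 
 [[ 0.9333 -0.1892  0.3052  0.9024]
 [ 0.3582  0.4307 -0.8284 -0.8955]
 [ 0.0253  0.8824  0.4698  0.6154]
 [ 0.      0.      0.      1.    ]] ['color', 'intrinsics', 'world_from_camera', 'shot']
plate_blue [(0.97, [200.0, 262.9, 278.1, 379.9]), (0.72, [398.7, 158.6, 442.0, 240.7])]
plate_green [(0.82, [165.4, 251.4, 239.1, 357.1])]
rack [(0.94, [165.3, 327.7, 278.9, 386.5]), (0.53, [399.4, 158.9, 442.3, 239.2])]
viewer [(0.85, [239.9, 189.2, 344.0, 305.5])]
clamp_knob [(0.75, [243.4, 236.3, 281.1, 266.3]), (0.16, [165.8, 251.1, 237.0, 354.7])]
jar_1 [(0.85, [399.9, 157.6, 442.6, 239.2]), (0.3, [163.7, 251.9, 237.3, 355.7])]
weight_200 [(0.96, [363.9, 298.1, 384.0, 329.8])]
top [[591.617856088238, 0.0, 311.5561533557577], [0.0, 591.617856088238, 240.10835483445084], [0.0, 0.0, 1.0]] 
 [[ 0.0168  0.9925 -0.1208  0.4136]
 [-0.9998  0.0173  0.0025  0.0372]
 [ 0.0046  0.1208  0.9927  1.4809]
 [ 0.      0.      0.      1.    ]] ['color', 'intrinsics', 'world_from_camera
[... 204 characters left out ...]
77, [230.5, 237.0, 357.4, 310.6]), (0.45, [175.6, 160.2, 218.6, 207.1])]
clamp_knob [(0.57, [325.6, 270.8, 349.2, 295.2])]
jar_1 [(0.72, [175.7, 160.5, 219.8, 208.5])]
weight_200 [(0.51, [348.7, 187.0, 359.1, 200.7])]
{'time': 0.8, 'q': array([-1.3539,  0.2638,  1.604 , -0.    ,  1.2737, -0.0369]), 'joint_vel': array([-0.0006,  0.0017, -0.0012, -0.0004,  0.0001, -0.0009]), 'joint_torque': array([ -0.0009, -51.4982, -36.7701,  -0.0001,   0.0006,   0.    ]), 'tool_pos': array([ 0.1695, -0.6534,  0.2313]), 'tcp_rot': array([ 3.1163,  0.3975, -0.    ]), 'wrist_force': array([-0.7517,  0.6445, -0.9254]), 'torque': array([-0.0731, -0.0049, -0.0239]), 'grip_force': 0.0, 'width': 0.9987751491802023}
```

```bash
python3 - <<'E'
import cv2
s=cv2.imread("pics/scene0.png"); t=cv2.imread("pics/top0.png")
cv2.imwrite("pics/s1.png",cv2.resize(s[180:400,150:400],(800,704),interpolation=cv2.INTER_CUBIC)[:600])
cv2.imwrite("pics/s1.png",cv2.resize(s[185:395,150:400],(714,600),interpolation=cv2.INTER_CUBIC))
cv2.imwrite("pics/t1.png",cv2.resize(t[150:330,220:480],(800,554),interpolation=cv2.INTER_CUBIC))
E
```

```text
(no output)
```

View pics/s1.png

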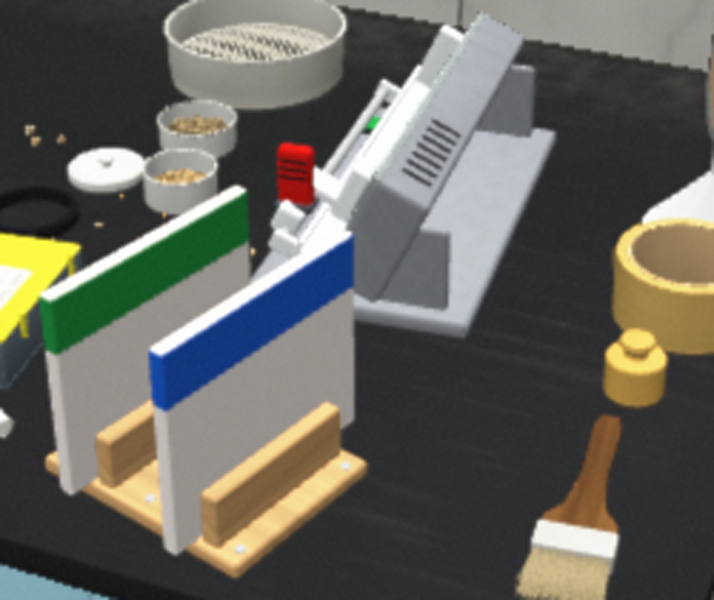

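View pics/t1.png

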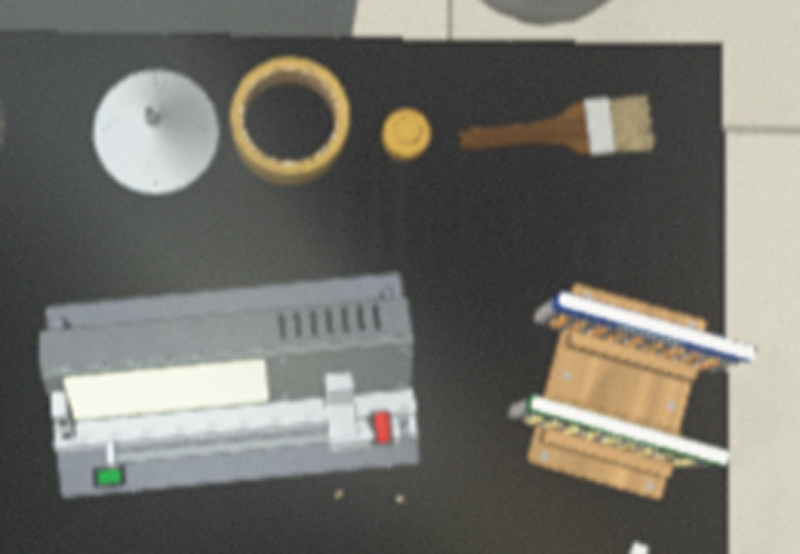

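```bash
python3 - <<'E'
import cv2
s=cv2.imread("pics/scene0.png"); t=cv2.imread("pics/top0.png")
# 6.0x zoom crops
cv2.imwrite("pics/s2.png",cv2.resize(s[182:282,235:350],None,fx=6,fy=6,interpolation=cv2.INTER_CUBIC))
cv2.imwrite("pics/t2.png",cv2.resize(t[235:315,230:360],None,fx=6,fy=6,interpolation=cv2.INTER_CUBIC))
E
```

```text
(no output)
```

View pics/s2.png

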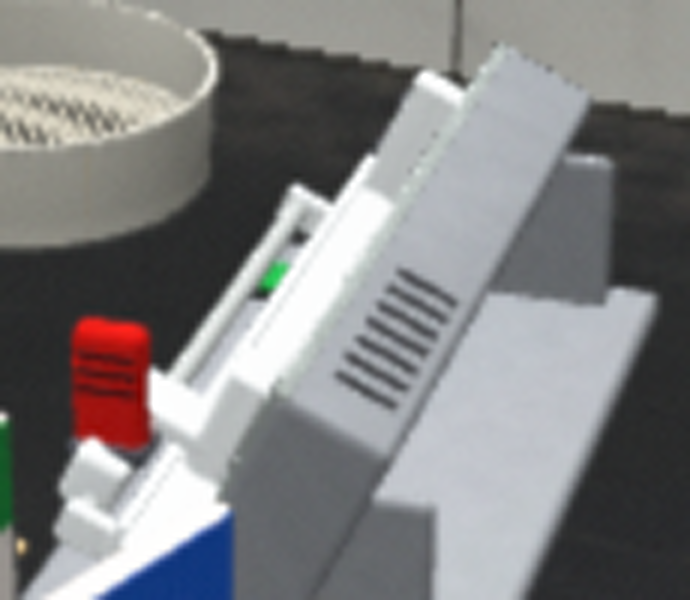

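View pics/t2.png

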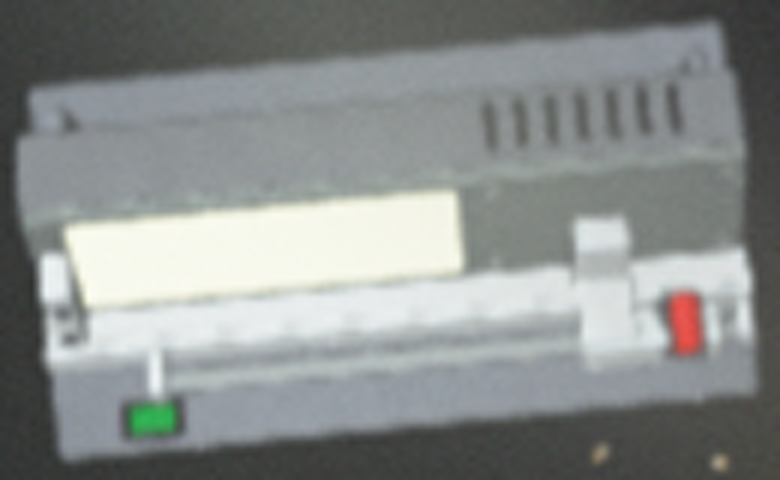

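```bash
cat > h.py <<'E'
import numpy as np, cv2, json
from scipy.spatial.transform import Rotation as R
from scipy.optimize import least_squares
CAM={"scene":(np.array([[577.382,0,311.56],[0,577.382,237.6],[0,0,1]]),np.array([[0.9333,-0.1892,0.3052,0.9024],[0.3582,0.4307,-0.8284,-0.8955],[0.0253,0.8824,0.4698,0.6154]])),
"top":(np.array([[591.618,0,311.556],[0,591.618,240.108],[0,0,1]]),np.array([[0.0168,0.9925,-0.1208,0.4136],[-0.9998,0.0173,0.0025,0.0372],[0.0046,0.1208,0.9927,1.4809]]))}
def proj(c,P):
    K,T=CAM[c]; p=(np.atleast_2d(P)-T[:,3])@T[:,:3]
    p=p*[1,-1,-1]; q=p@K.T; return q[:,:2]/q[:,2:]
def ray(c,uv,z):
    K,T=CAM[c]; d=np.linalg.inv(K)@[uv[0],uv[1],1]; d=T[:,:3]@(d*[1,-1,-1])
    return T[:,3]+d*(z-T[2,3])/d[2]
def tri(uvs,uvt):
    f=lambda P:np.r_[proj("scene",P)[0]-uvs,proj("top",P)[0]-uvt]
    r=least_squares(f,[.4,-.1,.1]); return r.x,r.fun
def bed(x,y,yaw): # viewer pose -> 4x4 of bed
    T=np.eye(4);T[:3,:3]=(R.from_euler('z',yaw)*R.from_euler('y',np.radians(25))).as_matrix();T[:3,3]=[x,y,.044];return T
def pts(T,p): return np.atleast_2d(p)@T[:3,:3].T+T[:3,3]
E
python3 - <<'E'
import cv2,numpy as np
s=cv2.imread("pics/scene0.png"); t=cv2.imread("pics/top0.png")
a=cv2.resize(s[255:385,160:285],None,fx=4.6,fy=4.6,interpolation=cv2.INTER_CUBIC)
cv2.imwrite("pics/s3.png",a)
cv2.imwrite("pics/t3.png",cv2.resize(t[238:313,380:470],None,fx=8,fy=8,interpolation=cv2.INTER_CUBIC))
E
```

```text
(no output)
```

View pics/s3.png

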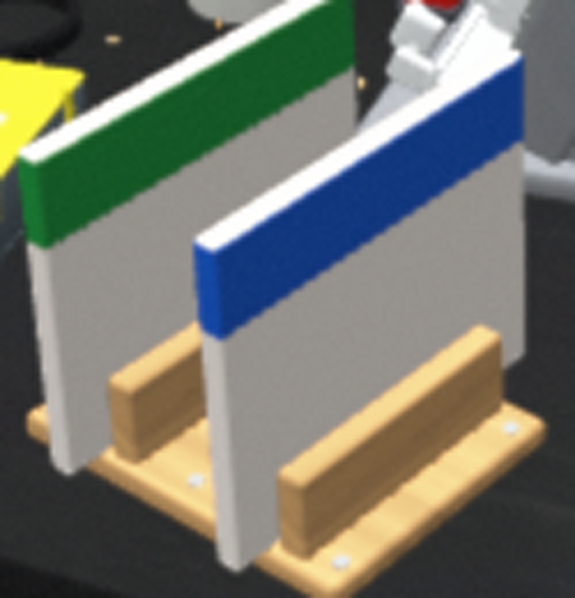

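View pics/t3.png

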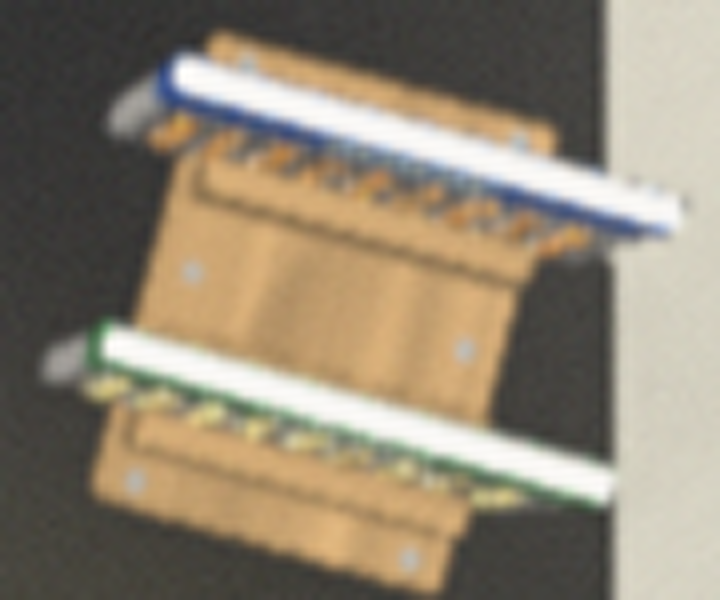

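```bash
python3 - <<'E'
from h import *
np.set_printoptions(precision=4,suppress=True)
S=lambda U,V:np.array([(U+.5)/4.6-.5+160,(V+.5)/4.6-.5+255]); T8=lambda U,V:np.array([(U+.5)/8-.5+380,(V+.5)/8-.5+238])
def fitplate(ob,rackside=None):
    def f(p):
        Rm=(R.from_euler('z',p[3])*R.from_euler('y',p[4])).as_matrix(); r=[]
        for c,X,uv in ob: r+=list(proj(c,np.array(X)*.001@Rm.T+p[:3])[0]-uv)
        return np.array(r)
    s=least_squares(f,[.38,-.2,.01,0,0],loss='soft_l1'); return s.x,f(s.x).reshape(-1,2)
ob=[("scene",(-5,-75,130),S(196,240)),("scene",(5,-75,130),S(217,250)),("scene",(5,75,130),S(524,57)),("scene",(-5,-75,0),S(216,567)),("scene",(5,-75,0),S(240,572)),("scene",(5,75,0),S(522,358)),
("top",(5,75,130),T8(180,57)),("top",(-5,75,130),T8(170,95)),("top",(5,-75,130),T8(684,195)),("top",(-5,-75,130),T8(672,232))]
p,r=fitplate(ob); print("plate",p,np.degrees(p[3:]));print(r)
pt=p[:3]+(R.from_euler('z',p[3])*R.from_euler('y',p[4])).apply([0,0,.13]); print("top edge centre",pt)
S6=lambda U,V:np.array([(U+.5)/6-.5+235,(V+.5)/6-.5+182]); T6=lambda U,V:np.array([(U+.5)/6-.5+230,(V+.5)/6-.5+235])
print("knob",tri(S6(112,327),T6(686,320)))
# viewer: lit bottom line / lit top line (top view), stop face, foot front corners
def linres(c,T,A,B,uvs):
    a,b=proj(c,pts(T,np.array([A,B])*.001)); d=(b-a)/np.linalg.norm(b-a)
    return [float(np.cross(d,u-a)) for u in uvs]
def f(p):
    T=bed(*p)
    r=linres("top",T,(0,125,0),(0,-30,0),[T6(90,305),T6(280,287),T6(462,268)])
    r+=linres("top",T,(0,125,76),(0,-30,76),[T6(68,226),T6(260,208),T6(458,190)])
    r+=linres("top",T,(-18,125,52),(0,125,52),[T6(68,258),T6(69,285)])
    return np.array(r)
s=least_squares(f,[.37,.1,.1]);print("viewer",s.x,np.degrees(s.x[2]),s.fun)
B=bed(*s.x)
for z in (0,10): 
  for n,uv in (("FL",T6(62,460)),("FR",T6(757,395)),("BL",T6(30,90)),("BR",T6(722,25))): 
    q=ray("top",uv,z/1000)-[s.x[0],s.x[1],0]; print(z,n,R.from_euler('z',-s.x[2]).apply(q))
k=tri(S6(112,327),T6(686,320))[0]; print("knob in bed",(k-B[:3,3])@B[:3,:3])
for nm,P in (("stop top",[(-18,125,52),(0,125,52)]),("panel end",[(0,-35,0),(0,-35,76)]),("lip",[(-22,125,6),(-22,-50,6)])):
  print(nm,"top zoom",(proj("top",pts(B,np.array(P)*.001))-[230,235])*6+2.5,"scene zoom",(proj("scene",pts(B,np.array(P)*.001))-[235,182])*6+2.5)
E
```

```text
plate [ 0.5474 -0.2425  0.0084 -0.2516  0.0006] [-14.4147   0.036 ]
[[-0.9382  0.2843]
 [-0.4187  0.5953]
 [-0.5563 -0.554 ]
 [ 0.1556 -0.5794]
 [-0.3001  1.0469]
 [ 0.3055 -0.6479]
 [-0.9419 -0.4092]
 [-0.7746 -0.9656]
 [-0.1996 -0.2794]
 [ 0.2704 -0.6826]]
top edge centre [ 0.5475 -0.2425  0.1384]
knob (array([ 0.4715, -0.0425,  0.1098]), array([-0.4045,  0.0154, -0.2227, -0.4507]))
viewer [0.4865 0.0714 0.1126] 6.451602067080831 [-1.0448 -1.0094 -1.2671  0.9752  1.029   1.1777 -0.0178  0.0177]
0 FL [-0.0579  0.1444  0.    ]
0 FR [-0.0587 -0.1449  0.    ]
0 BL [0.0969 0.1453 0.    ]
0 BR [ 0.0966 -0.1464  0.    ]
10 FL [-0.058   0.1432  0.01  ]
10 FR [-0.0588 -0.1441  0.01  ]
10 BL [0.0958 0.1441 0.01  ]
10 BR [ 0.0955 -0.1456  0.01  ]
knob in bed [-0.0529 -0.1115  0.048 ]
stop top top zoom [[ 69.0728 291.1399]
 [ 67.8888 250.5249]] scene zoom [[412.8408  79.3954]
 [455.1549 103.8169]]
panel end top zoom [[480.1057 273.902 ]
 [472.4207 181.5255]] scene zoom [[268.5063 409.7157]
 [362.6678 239.2623]]
lip top zoom [[ 85.168  353.6412]
 [521.6459 311.7176]] scene zoom [[351.5718 169.5198]
 [204.8575 384.5641]]<stdin>:19: DeprecationWarning: Arrays of 2-dimensional vectors are deprecated. Use arrays of 3-dimensional vectors instead. (deprecated in NumPy 2.0)
```

>>> drive_tool(rows=[[0,0,-6.8,0,0,0,0.55],[0,0,-6.8,0,0,0,0.55],[0,0,-6.8,0,0,0,0.55],[0,0,-6.8,0,0,0,0.55],[0,0,-6.8,0,0,0,0.55],[0,0,-6.8,0,0,0,0.55],[0,0,-6.8,0,0,0,0.55],[0,0,-6.8,0,0,0,0.55]])

```text
time: 1.47
tool_pos: [0.1695, -0.6534, 0.2313]
tcp_rot: [2.585, 1.786, -0.0]
wrist_force: [-0.4, 0.4, -0.3]
width: 0.545
grip_force: 0.0
```

>>> drive_tool(rows=[[0,0,-6.7,0,0,0,0.55],[0,0,0,0.035,0.0188,0,0.55],[0,0,0,0.035,0.0188,0,0.55],[0,0,0,0.035,0.0188,0,0.55],[0,0,0,0.035,0.0188,0,0.55],[0,0,0,0.035,0.0188,0,0.55],[0,0,0,0.035,0.0188,0,0.55],[0,0,0,0.035,0.0188,0,0.55]])

```text
time: 2.13
tool_pos: [0.3587, -0.4472, 0.2316]
tcp_rot: [2.482, 1.926, 0.0]
wrist_force: [0.4, -0.8, -0.6]
width: 0.553
grip_force: 0.0
```

>>> drive_tool(rows=[[0,0,0,0.035,0.0188,0,0.55],[0,0,0,0.035,0.0188,0,0.55],[0,0,0,0.035,0.0188,0,0.55],[0,0,0,0.035,0.0188,0,0.55],[0,0,0,0.035,0.0188,0,0.55],[0,0,0,0.035,0.0188,0,0.55],[0,0,0,0,0,0,0.55],[0,0,0,0,0,0,0.55]])

```text
time: 2.8
tool_pos: [0.5203, -0.2714, 0.2313]
tcp_rot: [2.477, 1.932, -0.0]
wrist_force: [-0.8, -0.7, 0.3]
width: 0.551
grip_force: 0.0
```

>>> drive_tool(rows=[[0,0,0.3,0.0348,0.0191,0,0.55],[0,0,0,0,0,0.03,0.55],[0,0,0,0,0,0.03,0.55],[0,0,0,0,0,0.03,0.55],[0,0,0,0,0,0.031,0.55],[0,0,0,0,0,0,0.55],[0,0,0,0,0,0,0.25],[0,0,0,0,0,0,0.25]], force=20)

```text
time: 3.47
tool_pos: [0.5466, -0.2456, 0.1119]
tcp_rot: [2.487, 1.917, 0.001]
wrist_force: [0.8, -0.8, 0.3]
width: 0.278
grip_force: 0.0
```

>>> drive_tool(rows=[[0,0,0,0,0,0,0.2],[0,0,0,0,0,0,0.0],[0,0,0,0,0,0,0.0],[0,0,0,0,0,0,0.0],[0,0,0,0,0,0,0.0]], force=20)

```text
time: 3.88
tool_pos: [0.548, -0.2456, 0.1133]
tcp_rot: [2.483, 1.917, 0.003]
wrist_force: [-1.2, -1.8, 7.0]
width: 0.113
grip_force: 24.1
```

>>> drive_tool(rows=[[0,0,0,0,0,0,0],[0,0,0,0,0,-0.005,0],[0,0,0,0,0,-0.015,0],[0,0,0,0,0,-0.03,0],[0,0,0,0,0,-0.035,0],[0,0,0,0,0,-0.035,0],[0,0,0,0,0,-0.035,0],[0,0,0,0,0,-0.035,0]], force=45)

```text
time: 4.55
tool_pos: [0.5455, -0.2436, 0.3017]
tcp_rot: [-2.485, -1.92, 0.0]
wrist_force: [0.3, -1.7, -1.6]
width: 0.106
grip_force: 45.3
```

```bash
cat > snap.py <<'E'
import sys,cv2
from workcell import read_camera,status
n,name,x0,y0,x1,y1,k=sys.argv[1:8]
p=read_camera(n); c=p["color"][int(y0):int(y1),int(x0):int(x1),::-1]
cv2.imwrite(f"pics/{name}.png",cv2.resize(c,None,fx=float(k),fy=float(k),interpolation=cv2.INTER_CUBIC)); cv2.imwrite(f"pics/{name}_full.png",p["color"][:,:,::-1])
s=status.read_state(); print({k:s[k] for k in("time","tool_pos","tcp_rot","wrist_force","width","grip_force","q")})
E
python3 snap.py scene lift 150 100 350 400 2
```

```text
{'time': 4.6, 'tool_pos': array([ 0.54888845, -0.24526558,  0.31111286]), 'tcp_rot': array([2.47780382, 1.91362696, 0.00864735]), 'wrist_force': array([ 2.25540296, -1.58036894,  4.60501469]), 'width': 0.10705205572146445, 'grip_force': 45.37197768688202, 'q': array([-4.61790782e-01,  7.77621209e-02,  1.67433060e+00,  2.42869569e-04,
        1.37732768e+00, -2.06291386e-01])}
```

>>> drive_tool(rows=[[0,0,-7.03,0,0,0,0],[0,0,-7.03,0,0,0,0],[0,0,-7.04,0,0,0,0],[0,0,0,0.02,0.0023,0,0],[0,0,0,0.036,0.0043,0,0],[0,0,0,0.036,0.0043,0,0],[0,0,0,0.036,0.0043,0,0],[0,0,0,0.036,0.0043,0,0]])

```text
time: 5.27
tool_pos: [0.5464, -0.0774, 0.2998]
tcp_rot: [-2.093, -2.341, 0.0]
wrist_force: [0.9, 0.2, -2.6]
width: 0.11
grip_force: 45.3
```

>>> drive_tool(rows=[[0,0,0,0.036,0.0043,0,0],[0,0,0,0.036,0.0043,0,0],[0,0,0,0.036,0.0043,0,0],[0,0,0,0.036,0.0043,0,0],[0,0,0,0.036,0.0043,0,0],[0,0,0,0.015,0.0018,0,0],[0,0,0,0,0,0,0],[0,0,0,0,0,0,0]])

```text
time: 5.93
tool_pos: [0.5478, 0.1181, 0.2998]
tcp_rot: [-2.09, -2.345, 0.002]
wrist_force: [0.5, -0.5, -1.1]
width: 0.109
grip_force: 45.2
```

>>> drive_tool(rows=[[5,0,0,0,0,0,0],[5,0,0,0,0,0,0],[5,0,0,0,0,0,0],[5,0,0,0,0,0,0],[5,0,0,0,0,0,0],[0,0,0,0,0,0,0],[0,0,0,0,0,0,0],[0,0,0,0,0,0,0]])

```text
time: 6.6
tool_pos: [0.5485, 0.1164, 0.3002]
tcp_rot: [-1.877, -2.098, 0.464]
wrist_force: [-0.7, -0.5, -2.5]
width: 0.108
grip_force: 45.5
```

```bash
python3 snap.py scene tilt 200 40 420 300 2.3; python3 - <<'E'
from h import *
from workcell import status
np.set_printoptions(precision=4,suppress=True)
s=status.read_state(); B=bed(.4865,.0714,.1126); Rt=R.from_rotvec(s["tcp_rot"]).as_matrix()
print("tcp in bed",(s["tool_pos"]-B[:3,3])@B[:3,:3]); print("tool axes in bed (cols)\n",B[:3,:3].T@Rt)
E
```

```text
{'time': 6.65, 'tool_pos': array([0.54831383, 0.11661319, 0.30093969]), 'tcp_rot': array([-1.87709401, -2.09900653,  0.46270445]), 'wrist_force': array([-0.9476022 ,  0.01406286, -1.74714271]), 'width': 0.10859954992013875, 'grip_force': 45.5250209569931, 'q': array([0.15404848, 0.30403403, 1.48489726, 0.01825135, 1.78617759,
       0.04251523])}
tcp in bed [-0.0483  0.038   0.261 ]
tool axes in bed (cols)
 [[ 0.001   1.      0.0024]
 [ 1.     -0.001   0.0004]
 [ 0.0004  0.0024 -1.    ]]
```

View pics/tilt.png

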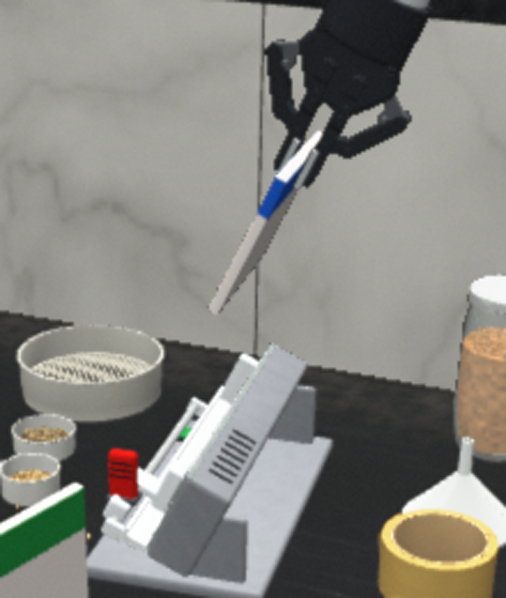

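>>> drive_tool(rows=[[0,0,0,0,0.02,0,0],[0,0,0,0,0.0193,0,0],[0,0,0,0,0,0.02,0],[0,0,0,0,0,0.03,0],[0,0,0,0,0,0.03,0],[0,0,0,0,0,0.018,0],[0,0,0,0,0,0,0],[0,0,0,0,0,0,0]])

```text
time: 7.32
tool_pos: [0.5418, 0.1165, 0.1957]
tcp_rot: [-1.875, -2.099, 0.465]
wrist_force: [0.6, 0.2, -2.6]
width: 0.109
grip_force: 45.6
```

```bash
python3 snap.py scene pre 240 120 370 280 3.7;python3 snap.py top pret 230 200 370 330 5; python3 - <<'E'
from h import *
from workcell import status
np.set_printoptions(precision=4,suppress=True)
s=status.read_state(); B=bed(.4865,.0714,.1126)
t=(s["tool_pos"]-B[:3,3])@B[:3,:3]
print("tcp in bed",t)
o=t+[0,.003,-.103]
P=pts(B,o+np.array([[-5,-75,0],[5,-75,0],[-5,-75,130],[5,-75,130],[5,75,130]])*.001)
print("scene",(proj("scene",P)-[240,120])*3.7+1.35); print("top",(proj("top",P)-[230,200])*5+2)
L=pts(B,np.array([[-22,-50,6],[-22,125,6],[-18,-50,6],[0,-35,0],[0,-145,0]])*.001); print("lip etc scene",(proj("scene",L)-[240,120])*3.7+1.35)
E
```

```text
{'time': 7.3667, 'tool_pos': array([0.54321021, 0.11668513, 0.19690427]), 'tcp_rot': array([-1.87661809, -2.1005763 ,  0.46182846]), 'wrist_force': array([ 0.78791026, -0.08769346, -0.55284552]), 'width': 0.1097506948953094, 'grip_force': 45.62760829925537, 'q': array([0.1554242 , 0.35590143, 1.60992412, 0.01810432, 1.60831666,
       0.03962591])}
{'time': 7.4167, 'tool_pos': array([0.54407626, 0.11680331, 0.1974321 ]), 'tcp_rot': array([-1.8774931 , -2.10142384,  0.46019902]), 'wrist_force': array([-0.10604581,  0.83619073, -1.50002749]), 'width': 0.10939271007484065, 'grip_force': 45.62753677368164, 'q': array([0.15536633, 0.35601482, 1.60832681, 0.018147  , 1.60823949,
       0.03963607])}
tcp in bed [-0.0084  0.0386  0.1654]
scene [[173.4073 382.2188]
 [189.7103 391.6181]
 [279.8385 186.3215]
 [297.154  196.324 ]
 [361.0134 101.8914]]
top [[393.7459 365.7298]
 [391.9087 347.015 ]
 [381.3287 219.7647]
 [379.3834 200.0306]
 [ 31.0529 233.0314]]
lip etc scene [[107.7073 466.3739]
 [198.1746 333.7598]
 [114.1474 470.0835]
 [146.957  481.8841]
 [ 81.4379 584.3538]]
```

View pics/pre.png

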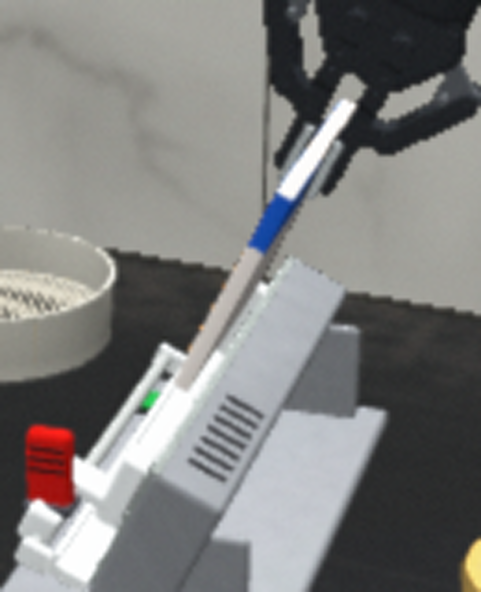

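>>> drive_tool(rows=[[0,0,0,0,0,0.02,0],[0,0,0,0,0,0.02,0],[0,0,0,0,0,0.01,0],[0,0,0,0,0,0.003,0],[0,0,0,0,0,0.003,0],[0,0,0,0,0,0.001,0],[0,0,0,0,0,0,0],[0,0,0,0,0,0,0]])

```text
time: 8.08
tool_pos: [0.5197, 0.1141, 0.1441]
tcp_rot: [-1.876, -2.1, 0.463]
wrist_force: [0.3, 0.6, -1.8]
width: 0.109
grip_force: 45.6
```

```bash
python3 snap.py scene low 240 140 350 300 3.7; cat > st.py <<'E'
from h import *
from workcell import status
np.set_printoptions(precision=4,suppress=True)
s=status.read_state(); B=bed(.4865,.0714,.1126)
print(s["time"],"tcp in bed",(s["tool_pos"]-B[:3,3])@B[:3,:3],"force in bed",s["wrist_force"]@B[:3,:3],"moment",s["torque"]@B[:3,:3],s["width"],s["grip_force"])
E
python3 st.py
```

```text
{'time': 8.1333, 'tool_pos': array([0.51966109, 0.11407573, 0.14398947]), 'tcp_rot': array([-1.87575457, -2.09944028,  0.46348982]), 'wrist_force': array([ 0.60205624,  0.58993754, -1.32321295]), 'width': 0.10988567643989124, 'grip_force': 45.630274415016174, 'q': array([0.15695598, 0.36035378, 1.70817487, 0.01886002, 1.50732652,
       0.03918508])}
8.1333 tcp in bed [-0.008   0.0387  0.1066] force in bed [ 1.1615  0.5186 -0.9184] moment [ 0.0331 -0.3868 -0.0317] 0.10988567643989124 45.630274415016174
```

View pics/low.png

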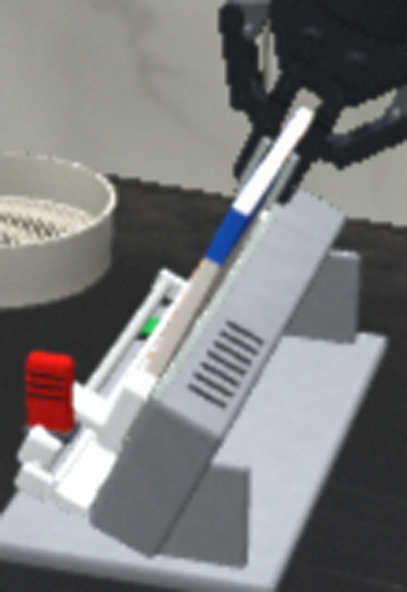

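>>> drive_tool(rows=[[0,0,0,0,0,0.001,0],[0,0,0,0,0,0.001,0],[0,0,0,0,0,0.0005,0],[0,0,0,0,0,0,0]])

```text
time: 8.47
tool_pos: [0.5183, 0.1141, 0.1415]
tcp_rot: [-1.875, -2.099, 0.464]
wrist_force: [0.7, 1.2, 1.9]
width: 0.107
grip_force: 46.1
```

>>> drive_tool(rows=[[0,0,0,0,0,0.0007,0],[0,0,0,0,0,0.0007,0],[0,0,0,0,0,0,0]])

```text
time: 8.72
tool_pos: [0.5184, 0.1141, 0.1415]
tcp_rot: [-1.876, -2.1, 0.462]
wrist_force: [2.1, 0.6, 6.6]
width: 0.113
grip_force: 47.0
```

>>> drive_tool(rows=[[0,0,0,0,0.001,-0.0008,0],[0,0,0,0,0.001,0,0],[0,0,0,0,0,0,0]])

```text
time: 8.97
tool_pos: [0.5193, 0.1141, 0.1411]
tcp_rot: [-1.874, -2.098, 0.466]
wrist_force: [0.5, 1.5, 8.6]
width: 0.106
grip_force: 47.2
```

>>> drive_tool(rows=[[0,0,0,0,0.001,0,0],[0,0,0,0,0.0005,0,0],[0,0,0,0,0,0,0]])

```text
time: 9.22
tool_pos: [0.5199, 0.1142, 0.1408]
tcp_rot: [-1.873, -2.097, 0.467]
wrist_force: [-2.2, 0.9, 10.8]
width: 0.112
grip_force: 47.6
```

```bash
python3 st.py
```

```text
9.2167 tcp in bed [-0.0065  0.0388  0.1038] force in bed [-6.4229  1.108   8.9175] moment [ 0.0767  1.1977 -0.0286] 0.1121934589510989 47.63124167919159
```

>>> drive_tool(rows=[[0,0,0,0,0.0,-0.001,0],[0,0,0,0,0.001,0,0],[0,0,0,0,0,0,0]])

```text
time: 9.47
tool_pos: [0.5216, 0.1143, 0.14]
tcp_rot: [-1.874, -2.098, 0.467]
wrist_force: [-0.4, 1.8, 5.9]
width: 0.105
grip_force: 46.9
```

```bash
python3 st.py
```

```text
9.4667 tcp in bed [-0.0046  0.0387  0.1038] force in bed [-2.7032  1.8154  5.2493] moment [ 0.0119  0.667  -0.018 ] 0.10457447457935795 46.88507437705994
```

>>> drive_tool(rows=[[0,0,0,0,0.001,0,0],[0,0,0,0,0,0,0]])

```text
time: 9.63
tool_pos: [0.5221, 0.1143, 0.1398]
tcp_rot: [-1.873, -2.097, 0.468]
wrist_force: [-2.3, 0.6, 8.2]
width: 0.106
grip_force: 47.2
```

```bash
python3 st.py
```

```text
9.6333 tcp in bed [-0.0041  0.0387  0.1038] force in bed [-5.5148  0.8909  6.5149] moment [-0.0678  0.9947  0.0057] 0.106118284327941 47.160619497299194
```

>>> drive_tool(rows=[[0,0,0,0,0,-0.001,0],[0,0,0,0,0.0005,-0.0005,0],[0,0,0,0,0,0,0]])

```text
time: 9.88
tool_pos: [0.5224, 0.1143, 0.1397]
tcp_rot: [-1.873, -2.096, 0.469]
wrist_force: [-5.2, -1.1, 3.0]
width: 0.107
grip_force: 46.0
```

```bash
python3 st.py
```

```text
9.8833 tcp in bed [-0.0038  0.0386  0.1039] force in bed [-6.0004 -0.4732  0.4644] moment [0.0242 0.9156 0.0548] 0.10720266033712544 46.00682258605957
```

>>> drive_tool(rows=[[0,0,0,0,0.001,0,0],[0,0,0,0,0,0,0]])

```text
time: 10.05
tool_pos: [0.5226, 0.1143, 0.1397]
tcp_rot: [-1.872, -2.095, 0.471]
wrist_force: [-6.5, -1.1, 5.6]
width: 0.108
grip_force: 46.3
```

```bash
python3 st.py
```

```text
10.05 tcp in bed [-0.0035  0.0386  0.1039] force in bed [-8.35   -0.3147  2.271 ] moment [-0.0202  1.4789  0.0589] 0.10766068930192896 46.31632447242737
```

>>> drive_tool(rows=[[0,0,0,0,0,0,0.2],[0,0,0,0,0,0,0.3],[0,0,0,0,0,0,0.4],[0,0,0,0,0,0,0.4],[0,0,0,0,0,-0.01,0.4],[0,0,0,0,0,-0.03,0.4],[0,0,0,0,0,-0.03,0.4],[0,0,0,0,0,-0.03,0.4]], force=20)

```text
time: 10.72
tool_pos: [0.5674, 0.1194, 0.2318]
tcp_rot: [-1.875, -2.098, 0.465]
wrist_force: [1.3, -0.6, -0.8]
width: 0.397
grip_force: 0.0
```

>>> drive_tool(rows=[[-5,0,0,0,0,-0.02,0.4],[-5,0,0,0,0,0,0.4],[-5,0,0,0,0,0,0.4],[-5,0,0,0,0,0,0.4],[-5,0,0,0,0,0,0.4],[0,0,0,0,0,0,0.4],[0,0,0,0,0,0,0.4]])

```text
time: 11.3
tool_pos: [0.5746, 0.1203, 0.2498]
tcp_rot: [2.093, 2.343, 0.001]
wrist_force: [-0.4, 0.7, -0.5]
width: 0.399
grip_force: 0.0
```

```bash
python3 snap.py top relt 225 225 365 320 5.5; python3 snap.py scene rel 235 150 365 290 4; python3 - <<'E'
import cv2,numpy as np
a=cv2.imread("pics/relt.png");b=cv2.imread("pics/rel.png")
a=cv2.resize(a,(440,299));b=cv2.resize(b,(360,388)); c=np.zeros((388,800,3),np.uint8);c[:299,:440]=a;c[:,440:]=b;cv2.imwrite("pics/both.png",c)
E
```

```text
{'time': 11.35, 'tool_pos': array([0.57549725, 0.12037595, 0.24955483]), 'tcp_rot': array([2.09309022e+00, 2.34268956e+00, 2.99671983e-04]), 'wrist_force': array([-0.21540221,  0.55396531, -0.10351066]), 'width': 0.39694449430082257, 'grip_force': 0.0, 'q': array([1.63790016e-01, 8.91479771e-02, 1.77398117e+00, 7.53241451e-05,
       1.27827665e+00, 5.13477511e-02])}
{'time': 11.4, 'tool_pos': array([0.57602761, 0.1204269 , 0.249242  ]), 'tcp_rot': array([-2.09319091e+00, -2.34257487e+00, -4.78441274e-05]), 'wrist_force': array([ 0.41293902, -0.57328204,  0.1176467 ]), 'width': 0.40432001259115696, 'grip_force': 0.0, 'q': array([1.63723179e-01, 9.04822547e-02, 1.77311122e+00, 8.45870785e-05,
       1.27802527e+00, 5.13746609e-02])}
```

View pics/both.png

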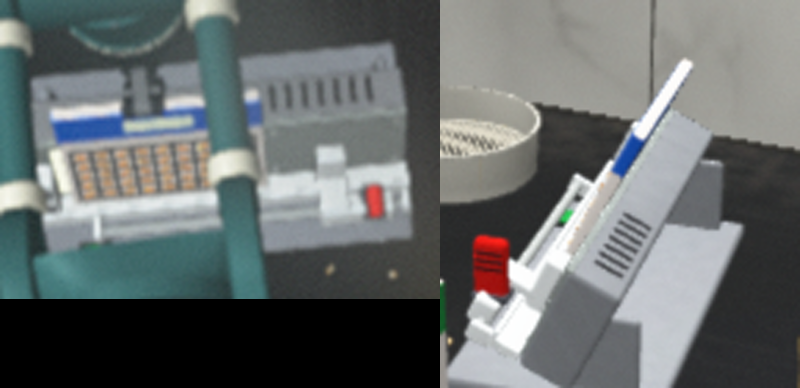

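>>> drive_tool(rows=[[0,0,0,-0.03,-0.0241,0,0.5],[0,0,0,-0.03,-0.0241,0,0.5],[0,0,0,-0.03,-0.0241,0,0.5],[0,0,0,-0.03,-0.0241,0,0.5],[0,0,0,-0.03,-0.0241,0,0.5],[0,0,0,0,0,0.03,0.5],[0,0,0,0,0,0.03,0.5],[0,0,0,0,0,0,0.5]])

```text
time: 12.07
tool_pos: [0.469, -0.0427, 0.1832]
tcp_rot: [-2.09, -2.334, 0.009]
wrist_force: [-1.7, 0.9, -1.1]
width: 0.501
grip_force: 0.0
```

```bash
python3 snap.py scene kn 235 150 365 290 4; python3 st.py
```

```text
{'time': 12.1167, 'tool_pos': array([ 0.47037729, -0.04247276,  0.18553477]), 'tcp_rot': array([-2.08984357, -2.33636118,  0.00710364]), 'wrist_force': array([-0.74575702,  0.26511316,  0.11479547]), 'width': 0.5018067639024087, 'grip_force': 0.0, 'q': array([-1.42846178e-01, -8.49280443e-02,  2.06911069e+00,  7.24518218e-05,
        1.16569423e+00, -2.54150111e-01])}
12.1167 tcp in bed [-0.0859 -0.1113  0.1161] force in bed [-0.6931  0.3472 -0.1965] moment [-0.0556  0.0217 -0.0176] 0.5018067639024087 0.0
```

View pics/kn.png

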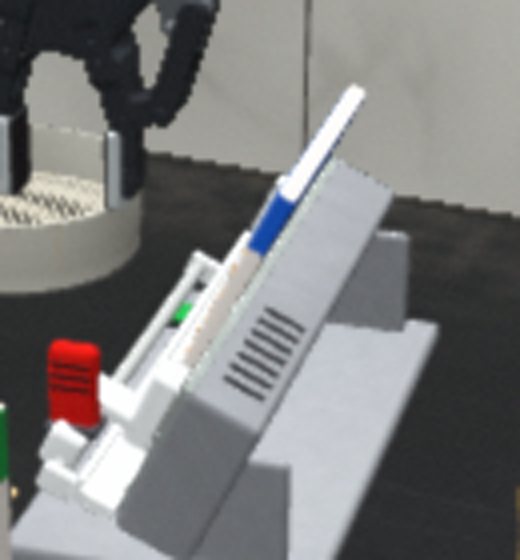

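```bash
python3 - <<'E'
from h import *
P=np.array([[.4704,-.0425,.1855],[.4704,-.0425,.205],[.4715,-.0425,.1098],[.4715,-.0425,.080]])
ex=np.array([.9937,.1123,0])
print((proj("scene",P)-[235,150])*4+1.5)
print((proj("scene",np.array([P[0]+.0213*ex,P[0]-.0213*ex,P[2]+.012*ex,P[2]-.012*ex]))-[235,150])*4+1.5)
im=cv2.imread("pics/kn_full.png").astype(int)
m=((im[:,:,2]>130)&(im[:,:,1]<60)&(im[:,:,0]<60))[200:290,235:285]; v,u=np.nonzero(m); print((u.min())*4,(u.max()+1)*4,(v.min()+50)*4,(v.max()+51)*4)
E
```

```text
[[ 66.85684684 197.00989768]
 [ 65.82186935 157.09964141]
 [ 72.83794182 345.94846065]
 [ 74.25800221 401.75777916]]
[[111.7645688  202.97120971]
 [ 22.33405383 191.09968336]
 [ 97.27550242 349.54073437]
 [ 48.5147495  342.37299885]]
48 100 340 428
```

>>> drive_tool(rows=[[0,0,0,0,0.0015,0.03,0.5],[0,0,0,0,0,0.03,0.5],[0,0,0,0,0,0.03,0.5],[0,0,0,0,0,0.01,0.5],[0,0,0,0,0,0,0.4],[0,0,0,0,0,0,0.35],[0,0,0,0,0,0,0.3],[0,0,0,0,0,0,0.2]], force=25)

```text
time: 12.78
tool_pos: [0.471, -0.0422, 0.0895]
tcp_rot: [-2.088, -2.34, 0.008]
wrist_force: [-11.4, -2.2, 1.7]
width: 0.274
grip_force: 25.0
```

>>> drive_tool(rows=[[0,0,0,0,0,0,0.15],[0,0,0,0,0,0,0.15],[0,0,0,0,0,0,0.15]], force=25)

```text
time: 13.03
tool_pos: [0.471, -0.0422, 0.0895]
tcp_rot: [-2.089, -2.34, 0.007]
wrist_force: [-9.4, -1.1, 0.9]
width: 0.271
grip_force: 25.0
```

```bash
python3 st.py
```

```text
13.0333 tcp in bed [-0.0448 -0.1111  0.0293] force in bed [-8.9632  0.0037 -3.1694] moment [-0.0336  1.6085 -0.0077] 0.27139980517823736 24.977676272392273
```

>>> drive_tool(rows=[[0,0,0,0,-0.0015,0,0.15],[0,0,0,0,-0.001,0,0.15],[0,0,0,0,0,0,0.15]])

```text
time: 13.28
tool_pos: [0.4709, -0.0422, 0.0895]
tcp_rot: [-2.092, -2.342, 0.001]
wrist_force: [-5.0, 1.2, -0.7]
width: 0.272
grip_force: 25.5
```

>>> drive_tool(rows=[[0,0,0,0.002,0,0,0.15],[0,0,0,0.003,0,0,0.15],[0,0,0,0.004,0,0,0.15],[0,0,0,0.004,0,0,0.15],[0,0,0,0.004,0,0,0.15]])

```text
time: 13.7
tool_pos: [0.469, -0.0261, 0.0895]
tcp_rot: [2.092, 2.343, -0.003]
wrist_force: [-6.1, -3.0, 0.5]
width: 0.273
grip_force: 25.6
```

```bash
python3 st.py
```

```text
13.7 tcp in bed [-0.0449 -0.0949  0.0293] force in bed [-5.9713 -2.3352 -2.2541] moment [-0.259   1.2079 -0.1481] 0.27342242045186227 25.577390491962433
```

>>> drive_tool(rows=[[0,0,0,0.003,0,0,0.15],[0,0,0,0.003,0,0,0.15],[0,0,0,0.003,0,0,0.15],[0,0,0,0.003,0,0,0.15],[0,0,0,0.003,0,0,0.15],[0,0,0,0.0015,0,0,0.15]])

```text
time: 14.2
tool_pos: [0.4672, -0.0094, 0.0895]
tcp_rot: [-2.092, -2.343, 0.003]
wrist_force: [-6.2, -2.9, 1.3]
width: 0.276
grip_force: 25.6
```

>>> drive_tool(rows=[[0,0,0,0.001,0,0,0.15],[0,0,0,0.001,0,0,0.15],[0,0,0,0.001,0,0,0.15],[0,0,0,0.001,0,0,0.15]])

```text
time: 14.53
tool_pos: [0.4668, -0.0057, 0.0895]
tcp_rot: [-2.092, -2.343, 0.003]
wrist_force: [-6.2, -2.4, -0.1]
width: 0.272
grip_force: 25.6
```

```bash
python3 st.py
```

```text
14.5333 tcp in bed [-0.0448 -0.0744  0.0293] force in bed [-5.7715 -1.7226 -2.7716] moment [-0.3265  1.1999 -0.1787] 0.2722722806808222 25.594557523727417
```

>>> drive_tool(rows=[[0,0,0,0.001,0,0,0.15],[0,0,0,0.001,0,0,0.15],[0,0,0,0.001,0,0,0.15]])

```text
time: 14.78
tool_pos: [0.4665, -0.0031, 0.0895]
tcp_rot: [2.092, 2.343, -0.004]
wrist_force: [-5.7, -5.3, -0.3]
width: 0.274
grip_force: 25.6
```

```bash
python3 st.py
```

```text
14.7833 tcp in bed [-0.0448 -0.0718  0.0293] force in bed [-5.5536 -4.6313 -2.876 ] moment [-0.5325  1.2938 -0.2714] 0.2740737168303968 25.562703609466553
```

>>> drive_tool(rows=[[0,0,0,0.001,0,0,0.15],[0,0,0,0.001,0,0,0.15],[0,0,0,0.001,0,0,0.15]])

```text
time: 15.03
tool_pos: [0.4661, -0.0002, 0.0895]
tcp_rot: [2.092, 2.343, -0.004]
wrist_force: [-6.2, -4.5, -0.6]
width: 0.271
grip_force: 25.6
```

>>> drive_tool(rows=[[0,0,0,0.001,0,0,0.15],[0,0,0,0.0007,0,0,0.15]])

```text
time: 15.2
tool_pos: [0.466, 0.0016, 0.0895]
tcp_rot: [2.092, 2.343, -0.004]
wrist_force: [-5.7, -4.5, -0.2]
width: 0.273
grip_force: 25.6
```

>>> drive_tool(rows=[[0,0,0,0.0007,0,0,0.15],[0,0,0,0,0,0,0.15]])

```text
time: 15.37
tool_pos: [0.4659, 0.0023, 0.0895]
tcp_rot: [2.092, 2.343, -0.004]
wrist_force: [-5.5, -4.3, -0.6]
width: 0.274
grip_force: 25.6
```

```bash
python3 st.py
```

```text
15.3667 tcp in bed [-0.0448 -0.0663  0.0293] force in bed [-5.1373 -3.6812 -3.0945] moment [-0.4798  1.2191 -0.2828] 0.27404204085210226 25.576481223106384
```

Still sliding at about 4–5 N; home should be within a few mm.

>>> drive_tool(rows=[[0,0,0,0.0007,0,0,0.15],[0,0,0,0.0007,0,0,0.15]])

```text
time: 15.53
tool_pos: [0.4657, 0.0036, 0.0895]
tcp_rot: [2.092, 2.343, -0.004]
wrist_force: [-6.9, -5.0, 0.6]
width: 0.272
grip_force: 25.6
```

>>> drive_tool(rows=[[0,0,0,0.0007,0,0,0.15]])

```text
time: 15.62
tool_pos: [0.4656, 0.0043, 0.0895]
tcp_rot: [2.092, 2.343, -0.004]
wrist_force: [-5.7, -5.5, 1.2]
width: 0.272
grip_force: 25.6
```

>>> drive_tool(rows=[[0,0,0,0.0007,0,0,0.15]])

```text
time: 15.7
tool_pos: [0.4656, 0.0044, 0.0895]
tcp_rot: [2.09, 2.343, -0.005]
wrist_force: [-4.9, -9.5, -0.0]
width: 0.268
grip_force: 25.5
```

>>> drive_tool(rows=[[0,0,0,0.0006,0,0,0.15],[0,0,0,0,0,0,0.15]])

```text
time: 15.87
tool_pos: [0.4656, 0.0044, 0.0895]
tcp_rot: [2.09, 2.343, -0.006]
wrist_force: [-7.0, -10.0, 0.1]
width: 0.276
grip_force: 25.5
```

```bash
python3 st.py
```

```text
15.8667 tcp in bed [-0.0449 -0.0642  0.0293] force in bed [-7.3885 -9.1767 -3.3668] moment [-1.2498  1.2201 -0.7028] 0.2762265158860217 25.506523847579956
```

>>> drive_tool(rows=[[0,0,0,0,0,0,0.35],[0,0,0,0,0,0,0.5],[0,0,0,0,0,0,0.5],[0,0,0,0,0,-0.01,0.5],[0,0,0,0,0,-0.03,0.5],[0,0,0,0,0,-0.03,0.5],[0,0,0,0,0,-0.035,0.5],[0,0,0,0,0,-0.035,0.5]])

```text
time: 16.53
tool_pos: [0.4658, 0.0069, 0.231]
tcp_rot: [2.092, 2.343, 0.001]
wrist_force: [0.4, 1.0, 0.2]
width: 0.499
grip_force: 0.0
```

>>> drive_tool(rows=[[0,0,0,-0.035,0,0,0.5],[0,0,0,-0.04,0,0,0.5],[0,0,0,-0.04,0,0,0.5],[0,0,0,-0.04,0,0,0.5],[0,0,0,-0.04,0,0,0.5],[0,0,0,-0.02,0,0,0.5],[0,0,0,0,0,0,0.5]])

```text
time: 17.12
tool_pos: [0.491, -0.2112, 0.2301]
tcp_rot: [2.095, 2.336, -0.0]
wrist_force: [-0.3, -0.2, 0.3]
width: 0.5
grip_force: 0.0
```

```bash
python3 snap.py top fint 200 150 480 320 2.8; python3 snap.py scene fin 150 130 450 400 2; python3 - <<'E'
import cv2,numpy as np
a=cv2.imread("pics/fint_full.png")[230:320,225:365];b=cv2.imread("pics/fin_full.png")[160:380,150:400]
a=cv2.resize(a,(420,270),interpolation=2);b=cv2.resize(b,(375,330),interpolation=2); c=np.zeros((330,795,3),np.uint8);c[:270,:420]=a;c[:,420:]=b;cv2.imwrite("pics/both2.png",c)
E
```

```text
{'time': 17.1667, 'tool_pos': array([ 0.49058139, -0.20898793,  0.22969759]), 'tcp_rot': array([2.09577370e+00, 2.33805215e+00, 1.08946148e-03]), 'wrist_force': array([-0.53901806,  0.39903703, -1.03675801]), 'width': 0.5042594770337399, 'grip_force': 0.0, 'q': array([-4.49552643e-01, -5.13348033e-03,  1.90891838e+00,  1.98358192e-04,
        1.23595603e+00, -5.58795483e-01])}
{'time': 17.2167, 'tool_pos': array([ 0.49028082, -0.20756314,  0.22937935]), 'tcp_rot': array([2.09488161e+00, 2.34022733e+00, 1.43975561e-03]), 'wrist_force': array([-0.60763766,  0.39143454,  0.35218396]), 'width': 0.5020520339556963, 'grip_force': 0.0, 'q': array([-4.47710525e-01, -5.93794945e-03,  1.91031319e+00,  7.25051551e-04,
        1.23628795e+00, -5.58473563e-01])}
```

View pics/both2.png

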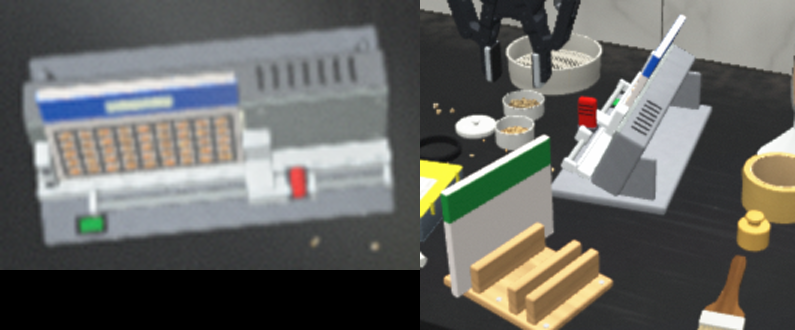

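The pictures show the plate flat on the panel, kernels out and blue strip up. It sits between the stop (x≈45) and the jaw (x≈245), and the green plate and brass weight are undisturbed.

```bash
python3 -c "
from workcell import workorder
print(workorder.finish_job())"
```

```text
the job is handed in; nothing more can be done
None
```

The job is handed in: the blue-topped plate leans flat on the lit panel, kernels out and blue strip up; I slid the clamp until the plate stopped moving against the fixed stop at about 10 N, then let go, and the green plate, jar and weight were left alone (about 17 of the 51 s used).

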